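# Spread the clay bases and hold the drying lid ajar

## Task

While the lid of the drying box stands open, spread the heap of four clay bases into an even single layer on the box floor: all upright, one in each quarter of the floor, at least 15 mm clear of one another. Then bring the lid down by its tab to 40 degrees above closed so that the box is ajar and can breathe, and finish while still holding it there with the fingers: it falls shut if let go, and must not drop shut onto the clay. Leave the other things on the bench where they are.

Things in the scene. Friction and masses are not known exactly. Their poses are not given: they have to be found in the camera images.
- box: Plywood drying box fixed to the bench, outside 210 mm in x by 340 mm in y by 46 mm high, walls 8 mm, floor 8 mm thick. Origin: centre of its underside on the bench; its x points to the hinged side, away from the robot. Two thin dark lines, flush with the floor, cross at the centre along its x and y and divide the floor into four quarters.
- lid (a joint): Lid angle in rad: 0 closed (level), 1.57 upright, 1.745 fully open on its stop, leaning back 10 degrees, where its own weight keeps it. It swings freely; below 1.5 it falls shut unless held. It starts fully open or nearly so. The lid: a 10 mm thick dark wooden frame, 210 by 340 mm, with a clear pane, 0.25 to 0.47 kg.
- lid_tab (a point): Where to hold the lid: a point in the flat wooden tab at the middle of its free edge. The tab lies in the lid's plane, is 24 mm wide along the hinge (box y), 10 mm thick, and projects 45 mm beyond the frame; the point is 28 mm out from the frame, 238 mm from the hinge axis, and 5 mm above it when closed. Lid open, the tab points up; pinched across its 24 mm it can pivot between the pads.
- lid_hinge (a point): Middle of the hinge axis on the box's far upper edge, 105 mm from the box origin in box x, 47 mm above the bench. The axis runs along box y.
- base1: One of four alike terracotta clay bases, a squat drum 38 mm in diameter up to 22 mm height, then narrowing to 33 mm at the flat top, 32 mm high, about 65 g. Origin: centre of its underside, z up its axis. At the start three stand touching in a triangle on the box floor and one stands on top of them; here one of the lower three.
- base2: One of four alike terracotta clay bases, a squat drum 38 mm in diameter up to 22 mm height, then narrowing to 33 mm at the flat top, 32 mm high, about 65 g. Origin: centre of its underside, z up its axis. At the start three stand touching in a triangle on the box floor and one stands on top of them; here one of the lower three.
- base3: One of four alike terracotta clay bases, a squat drum 38 mm in diameter up to 22 mm height, then narrowing to 33 mm at the flat top, 32 mm high, about 65 g. Origin: centre of its underside, z up its axis. At the start three stand touching in a triangle on the box floor and one stands on top of them; here one of the lower three.
- base4: One of four alike terracotta clay bases, a squat drum 38 mm in diameter up to 22 mm height, then narrowing to 33 mm at the flat top, 32 mm high, about 65 g. Origin: centre of its underside, z up its axis. At the start three stand touching in a triangle on the box floor and one stands on top of them; here the one on top.
- brush_jar: White ceramic jar of paint brushes beside the box, 68 mm across, jar 90 mm high, brushes to 185 mm. Origin: centre of underside. Leave alone.
- paint_jar: Low glass paint jar, 54 mm across, 65 mm high. Origin: centre of underside. Leave alone.
- paint_tall: Plastic paint bottle, 44 mm across, 110 mm high. Origin: centre of underside. Leave alone.
- bowl: White ceramic bowl, 100 mm across, 40 mm high. Origin: centre of underside. Leave alone.
- figurine: Clay figurine, 50 mm across, 98 mm high. Origin: centre of underside. Leave alone.
- modelling_tool: Wooden modelling tool with steel ends, 170 mm long, 18 mm wide, 10 mm high, lying on the bench between robot and box. Origin: centre of its underside. Leave alone.
Not all that is in view belongs to the job. Leave any turquoise look-alike of the base1 alone.

How it is judged (in metres and radians):
On the way:
1. with the lid still open, the four bases stand upright on the box floor, one in each quarter, 15 mm or more apart, and are let go (z of base1 in the frame of box between 0.003 and 0.013 m and angle between each of base1, base2, base3, base4's own z axis and vertical below 0.2 rad and linear speed of each of base1, base2, base3, base4 below 0.03 m/s and z of base2 in the frame of box between 0.003 and 0.013 m and z of base3 in the frame of box between 0.003 and 0.013 m and z of base4 in the frame of box between 0.003 and 0.013 m and ((x of base1 in the frame of box between -0.1 and 0 m and y of base1 in the frame of box between -0.165 and 0 m) or (x of base2 in the frame of box between -0.1 and 0 m and y of base2 in the frame of box between -0.165 and 0 m) or (x of base3 in the frame of box between -0.1 and 0 m and y of base3 in the frame of box between -0.165 and 0 m) or (x of base4 in the frame of box between -0.1 and 0 m and y of base4 in the frame of box between -0.165 and 0 m)) and ((x of base1 in the frame of box between -0.1 and 0 m and y of base1 in the frame of box between 0 and 0.165 m) or (x of base2 in the frame of box between -0.1 and 0 m and y of base2 in the frame of box between 0 and 0.165 m) or (x of base3 in the frame of box between -0.1 and 0 m and y of base3 in the frame of box between 0 and 0.165 m) or (x of base4 in the frame of box between -0.1 and 0 m and y of base4 in the frame of box between 0 and 0.165 m)) and ((x of base1 in the frame of box between 0 and 0.1 m and y of base1 in the frame of box between -0.165 and 0 m) or (x of base2 in the frame of box between 0 and 0.1 m and y of base2 in the frame of box between -0.165 and 0 m) or (x of base3 in the frame of box between 0 and 0.1 m and y of base3 in the frame of box between -0.165 and 0 m) or (x of base4 in the frame of box between 0 and 0.1 m and y of base4 in the frame of box between -0.165 and 0 m)) and ((x of base1 in the frame of box between 0 and 0.1 m and y of base1 in the frame of box between 0 and 0.165 m) or (x of base2 in the frame of box between 0 and 0.1 m and y of base2 in the frame of box between 0 and 0.165 m) or (x of base3 in the frame of box between 0 and 0.1 m and y of base3 in the frame of box between 0 and 0.165 m) or (x of base4 in the frame of box between 0 and 0.1 m and y of base4 in the frame of box between 0 and 0.165 m)) and horizontal distance between each of base2, base3, base4 and base1 above 0.053 m and horizontal distance between each of base3, base4 and base2 above 0.053 m and horizontal distance between base4 and base3 above 0.053 m and value of joint lid above 1.4 rad and contact force between the fingers and base1 below 0.2 N and contact force between the fingers and base2 below 0.2 N and contact force between the fingers and base3 below 0.2 N and contact force between the fingers and base4 below 0.2 N), for 0.2 s.
At the end, for the whole second after the job is handed in: The lid is at rest 40 degrees (within 6) above closed, carried by the fingers alone (over 0.4 N between fingers and lid, nothing else bearing on it), while the four bases stand upright at rest on the box floor, one in each quarter (centres), centres over 53 mm apart (15 mm clear) (z of base1 in the frame of box between 0.003 and 0.013 m and angle between each of base1, base2, base3, base4's own z axis and vertical below 0.2 rad and linear speed of each of base1, base2, base3, base4 below 0.03 m/s and z of base2 in the frame of box between 0.003 and 0.013 m and z of base3 in the frame of box between 0.003 and 0.013 m and z of base4 in the frame of box between 0.003 and 0.013 m and ((x of base1 in the frame of box between -0.1 and 0 m and y of base1 in the frame of box between -0.165 and 0 m) or (x of base2 in the frame of box between -0.1 and 0 m and y of base2 in the frame of box between -0.165 and 0 m) or (x of base3 in the frame of box between -0.1 and 0 m and y of base3 in the frame of box between -0.165 and 0 m) or (x of base4 in the frame of box between -0.1 and 0 m and y of base4 in the frame of box between -0.165 and 0 m)) and ((x of base1 in the frame of box between -0.1 and 0 m and y of base1 in the frame of box between 0 and 0.165 m) or (x of base2 in the frame of box between -0.1 and 0 m and y of base2 in the frame of box between 0 and 0.165 m) or (x of base3 in the frame of box between -0.1 and 0 m and y of base3 in the frame of box between 0 and 0.165 m) or (x of base4 in the frame of box between -0.1 and 0 m and y of base4 in the frame of box between 0 and 0.165 m)) and ((x of base1 in the frame of box between 0 and 0.1 m and y of base1 in the frame of box between -0.165 and 0 m) or (x of base2 in the frame of box between 0 and 0.1 m and y of base2 in the frame of box between -0.165 and 0 m) or (x of base3 in the frame of box between 0 and 0.1 m and y of base3 in the frame of box between -0.165 and 0 m) or (x of base4 in the frame of box between 0 and 0.1 m and y of base4 in the frame of box between -0.165 and 0 m)) and ((x of base1 in the frame of box between 0 and 0.1 m and y of base1 in the frame of box between 0 and 0.165 m) or (x of base2 in the frame of box between 0 and 0.1 m and y of base2 in the frame of box between 0 and 0.165 m) or (x of base3 in the frame of box between 0 and 0.1 m and y of base3 in the frame of box between 0 and 0.165 m) or (x of base4 in the frame of box between 0 and 0.1 m and y of base4 in the frame of box between 0 and 0.165 m)) and horizontal distance between each of base2, base3, base4 and base1 above 0.053 m and horizontal distance between each of base3, base4 and base2 above 0.053 m and horizontal distance between base4 and base3 above 0.053 m and value of joint lid between 0.598 and 0.798 rad and velocity of joint lid between -0.1 and 0.1 rad/s and contact force between the fingers and lid above 0.4 N and contact force between lid and base1 below 0.2 N and contact force between lid and base2 below 0.2 N and contact force between lid and base3 below 0.2 N and contact force between lid and base4 below 0.2 N and contact force between lid and brush_jar below 0.2 N and contact force between lid and paint_jar below 0.2 N and contact force between lid and paint_tall below 0.2 N and contact force between lid and bowl below 0.2 N and contact force between lid and figurine below 0.2 N and contact force between lid and modelling_tool below 0.2 N); the arm keeps its last pose, push and grip.
It fails at once if the lid drops shut, or nearly (below 17 degrees) (value of joint lid below 0.3 rad).
It fails at once if another thing on the bench is shifted by more than 30 mm (distance of any of brush_jar, paint_jar, paint_tall, bowl, figurine, modelling_tool from where it was at the start of the episode above 0.03 m).
It also fails if it takes over 72 s, if anything falls off the work surface, if the arm or the gripper's body presses on something with over 40 N, if the wrist force passes 120 N, or if a joint passes its speed limit or range.

## Robot

A 6-joint arm with a two-finger parallel gripper is mounted at the origin on the work surface. World frame = base frame: x ahead of the robot, y to its left, z up, the work surface at z = 0. Lengths are in mm, angles in rad, forces in N, time in s.
With the tool pointing down it reaches from about 275 to 725 mm from the base axis. Payload 15.9 kg.
Tool frame: the origin (TCP) lies midway between the tips of the shut fingers; the grasp point (between the pads) lies 19 mm behind it; z points along the fingers, y is the line along which they close (so a half turn about z gives the same grasp; the last joint's range is limited). The gripper opens to 85 mm and grips with 20 to 120 N. Pads are 22 mm wide; open, the fingers measure 114 mm over their backs; the gripper's body (76 mm by 85 mm) begins 54 mm behind the grasp point. The pads swing forward as they close: fully open they stand 13 mm farther back than shut.
Start: joints at [-1.166, 0.213, -0.034, 1.323, 0, 1.571], TCP at [196.91, -459.578, 231.306] pointing down, gripper open.
Joint ranges: [-2.98, 2.98], [-0.74, 1.72], [-1.14, 1.35], [-2.1, 2.04], [-1.57, 1.44], [-3.14, 3.14]. Speed limits (rad/s): [1.89, 1.89, 2.39, 2.57, 3.14, 3.14].

## Interface

Orientations are given as a unit quaternion [w, x, y, z].
In Python, from rig import manip gives the robot as it stands.
- The arm moves only by the shell command python3 -m jog 'ROWS' [FORCE]. ROWS is a JSON object of lists of equal length, an entry for each row: "jaw": the opening, from -1 (shut) to 1 (fully open); "delta_pos": the shift along the tool's x, y, z each as a share of 400 mm, from -1 to 1, a list of three; "spin": the turn about the tool's z as a share of pi/2 rad, from -1 to 1. A call has 1 to 12 rows; each row is the pose to reach, as a shift and turn from the pose commanded when the call began, along the tool's axes at that moment; what a row does not reach only later rows make up. A row lasts 1/12 s, in which the tool goes at most 41.7 mm and 7.16 degrees, less where a joint would pass 70% of its speed; a pose out of reach is approached as far as the arm can. A call with a number of a shift or a turn outside -1 to 1 is refused whole. A call with a gripper value outside its range is refused whole. The fingers move at their own pace and stop on an object; FORCE is the grip in N (left out, the last holds). Time passes only in rows, so rows that repeat a pose let the fingers close. It gives the time, the measured TCP pose, the force, the opening and the grip force at its end, in the units of the state.
- manip.get_obs(): the state, without advancing time (a new reading comes with each control period).
- manip.get_image(name): name is "scene" or "top" or "wrist"; returns the picture (384x512x3 uint8, red, green, blue); there is no depth.
- manip.camera_model(name): a dict with "fx", "fy", "cx", "cy" (pixels), "extrinsics" (4x4, takes a point from camera to world coordinates). Camera axes: x right, y up, looking along -z (the intrinsics and any distortion apply to the point x, -y, -z); pixel columns grow to the right and rows downward; lengths in mm; the calibration is good to about 2 mm. A picture is of the moment at which its call begins: read the wrist's pose just before it. camera_model takes no time and is no camera call; for the wrist camera it gives the pose at the moment of the call.
- manip.finish_job(): hands the job in; it is judged then, once.
Trained networks look in the newest picture that a camera, given by its name, has taken for a name from the list of things; names that differ only in an ending like _2 or _b are one class to them, and where a whole thing is asked for, a point or a joint stands for the part that bears it (a point fixed in the world has none). Each returns a list of dicts, best first, with "confidence" (0 to 1); they miss things now and then, are a little off and sometimes report something else, mostly with a low value. They report only what shows in the picture. A call takes as long as a camera call. They do not tell look-alikes from the thing itself.
- manip.masks_of(camera, label): "mask" (384x512 bool, what is visible of it).
- manip.tip_of(camera, label): "position" ([x, y, z] in mm, in world coordinates, good to about 4 mm: a listed point, or the origin of a listed thing).
The state is a dict: "t": time; "joint_pos": joint angles; "dq": joint speeds; "tau": joint torques, N m; "tcp_pos": TCP position; "tool_rot": TCP orientation; "wrist_force": force on the tool from outside, world axes, zero at the start; "wrist_torque": the same for the moment, N m; "width": finger opening in mm; "grasp_force": force on a finger pad.
Only numpy, scipy, OpenCV 4.12 (cv2) and the standard library are available. Lean on these libraries where they do the work, as an engineer would, in place of code of your own. Each camera call takes 0.05 s, during which the arm holds its last target. There are 200 camera calls.

## Working session

There is one attempt and no reset: what is moved stays moved. The work goes in short steps, Python scripts to look and compute and a shell command to move; the robot and the scene stay as the last step left them, time stands still between calls to the robot, and variables do not carry over. Pictures are saved under pics/ and viewed, at most 10 in all, crops included, and the job is handed in when it is done.

```bash
ls; mkdir -p pics; cat > h.py <<'E'
from rig import manip
import numpy as np, cv2
def snap(c,n,crop=None,s=1):
    im=manip.get_image(c)
    if crop: im=im[crop[1]:crop[3],crop[0]:crop[2]]
    cv2.imwrite('pics/'+n,cv2.resize(im[:,:,::-1],None,fx=s,fy=s,interpolation=cv2.INTER_CUBIC))
def ray(c,u,v,z,M=None):
    M=M or manip.camera_model(c);E=np.array(M['extrinsics'])
    d=E[:3,:3]@np.array([(u-M['cx'])/M['fx'],-(v-M['cy'])/M['fy'],-1.]);o=E[:3,3]
    return o+d*(z-o[2])/d[2]
def proj(c,p):
    M=manip.camera_model(c);E=np.array(M['extrinsics'])
    q=E[:3,:3].T@(np.array(p)-E[:3,3]);return M['cx']+M['fx']*q[0]/-q[2],M['cy']-M['fy']*q[1]/-q[2]
E
python3 - <<'E'
from h import *
snap('scene','s0.png',s=1.5);snap('top','t0.png',s=1.5)
for c in('top','scene'):
  print({k:np.round(v,2).tolist() for k,v in manip.camera_model(c).items()})
  for l in('box','lid_tab','lid_hinge','base1','base4','brush_jar','paint_jar','paint_tall','bowl','figurine','modelling_tool'):
    print(c,l,[(round(d['confidence'],2),np.round(d['position']).tolist()) for d in manip.tip_of(c,l)][:6])
o=manip.get_obs();print(o)
E
```

```text
pics
{'fx': 495.75, 'fy': 495.75, 'cx': 253.95, 'cy': 187.38, 'extrinsics': [[0.01, 0.99, -0.15, 363.33], [-1.0, 0.01, 0.02, 67.79], [0.02, 0.15, 0.99, 1326.76], [0.0, 0.0, 0.0, 1.0]]}
top box [(0.59, [498.0, -109.0, 1.0])]
top lid_tab [(0.95, [644.0, -65.0, 279.0])]
top lid_hinge [(0.69, [598.0, -82.0, 49.0]), (0.57, [471.0, -352.0, -2.0])]
top base1 [(0.76, [511.0, -96.0, 40.0]), (0.69, [525.0, -83.0, 9.0]), (0.66, [516.0, -121.0, 12.0]), (0.63, [645.0, -63.0, 276.0]), (0.6, [553.0, 147.0, -1.0]), (0.51, [739.0, -77.0, -4.0])]
top base4 [(0.76, [511.0, -96.0, 40.0]), (0.69, [525.0, -83.0, 9.0]), (0.66, [516.0, -121.0, 12.0]), (0.63, [645.0, -63.0, 276.0]), (0.6, [553.0, 147.0, -1.0]), (0.51, [739.0, -77.0, -4.0])]
top brush_jar [(0.57, [430.0, 141.0, -2.0])]
top paint_jar [(0.96, [564.0, -347.0, -5.0])]
top paint_tall [(0.7, [629.0, -326.0, -3.0])]
top bowl [(0.66, [321.0, 94.0, 6.0])]
top figurine [(0.88, [471.0, -350.0, 1.0]), (0.75, [564.0, -343.0, -4.0])]
top modelling_tool [(0.59, [385.0, -178.0, 4.0])]
{'fx': 379.71, 'fy': 379.71, 'cx': 252.69, 'cy': 190.2, 'extrinsics': [[0.
[... 985 characters left out ...]
9.0, 2.0])]
{'t': 1.2, 'joint_pos': array([-1.16599647e+00,  2.12904142e-01, -3.43681341e-02,  1.32350751e+00,
       -2.78949059e-06,  1.57080042e+00]), 'dq': array([ 0.00043056, -0.00074118, -0.00023163,  0.00018789,  0.00096612,
       -0.00016504]), 'tau': array([ 1.29369470e-03, -6.85985184e+01,  4.87327373e+01,  1.59631272e-03,
        1.75701143e-04, -3.38394443e-05]), 'tcp_pos': array([ 196.91559572, -459.58864287,  231.31642726]), 'tool_rot': array([8.38161000e-06, 9.79587375e-01, 2.01018841e-01, 2.96196233e-07]), 'wrist_force': array([-0.19692075, -1.23678999,  0.15974568]), 'wrist_torque': array([0.04649838, 0.04003057, 0.02815881]), 'grasp_force': 0.0, 'width': 85.09816343671824}
```

View pics/t0.png

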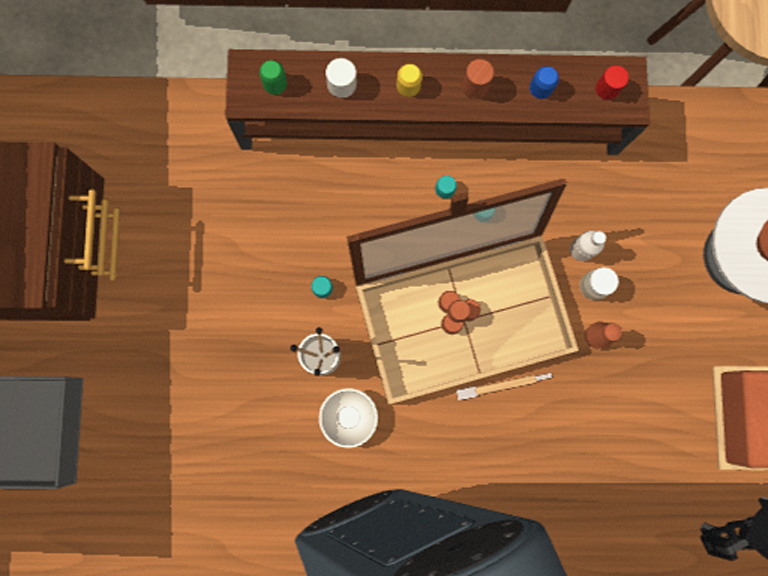

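View pics/s0.png

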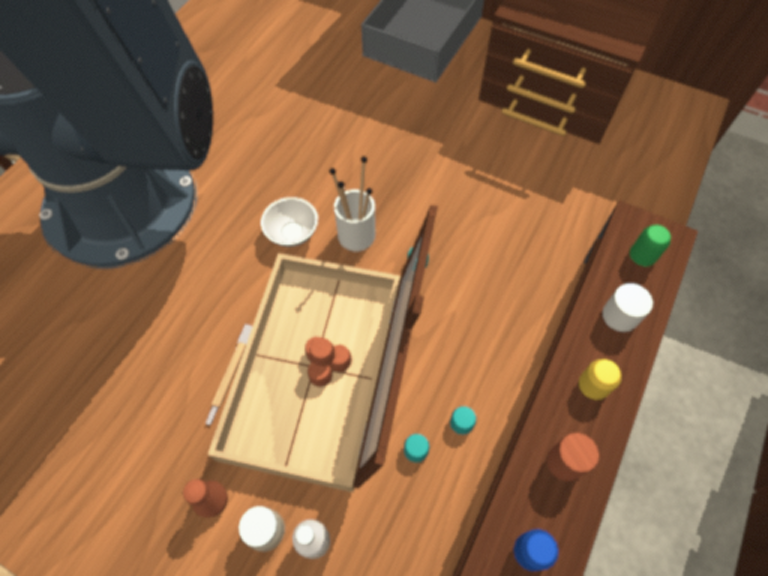

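The top view shows the box with its corners at about (358,285), (545,240), (579,352) and (392,403) in the 1.5x picture. The terracotta heap is at about (459,310). The three turquoise drums at (446,187), (485,213) and (321,286) are outside the box and are look-alikes. The figurine at (603,335) is also terracotta but taller, with its own shape. The bases I need are the terracotta ones inside the box. I'll confirm that in one crop and measure.

```bash
python3 - <<'E'
from h import *
snap('top','t1.png',crop=(225,110,395,275),s=3.6)
im=manip.get_image('top')
C=[(358,285),(545,240),(579,352),(392,403)]
for u,v in C: print(np.round(ray('top',u/1.5,v/1.5,46),1))
hsv=cv2.cvtColor(im,cv2.COLOR_RGB2HSV)
for d in manip.masks_of('top','base1')[:6]:
  m=d['mask'];v,u=np.nonzero(m);print(round(d['confidence'],2),u.mean().round(1),v.mean().round(1),m.sum(),np.median(hsv[m],0),np.ptp(u),np.ptp(v))
E
```

```text
[550.5  79.2  46. ]
[ 634.5 -249.9   46. ]
[ 437.8 -304.    46. ]
[348.3  18.9  46. ]
0.69 296.2 124.1 167 [ 86. 172. 184.] 13 14
0.62 398.2 189.0 419 [ 30.   6. 244.] 25 20
0.6 331.6 257.4 317 [ 16. 118. 230.] 60 15
0.59 296.9 200.2 121 [  9. 166. 199.] 12 14
0.56 305.0 207.2 182 [  9. 166. 197.] 14 14
0.54 213.1 191.0 160 [ 86. 172. 185.] 12 14
```

View pics/t1.png

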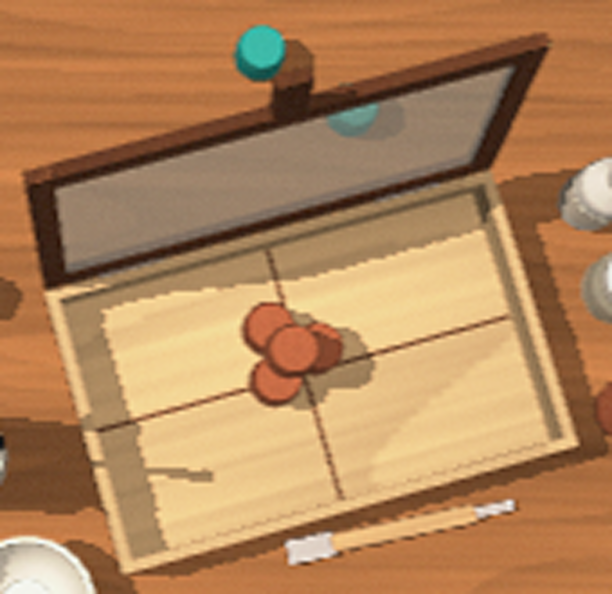

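Crop: the four terracotta drums sit near the floor cross. The top one is at (293,350) and the lower three at (269,328), (276,379) and (~320,348). The turquoise drums are outside the box. Now the metric positions.

```bash
cat >> h.py <<'E'
def cr(u,v,z): return ray('top',(u+.5)/3.6-.5+225,(v+.5)/3.6-.5+110,z)
E
python3 - <<'E'
from h import *
P=np.array([cr(*p,46) for p in [(48,290),(492,175),(577,443),(127,572)]])
print(P.round(1),P.mean(0))
L=[cr(97,430,8),cr(507,318,8),cr(268,250,8),cr(340,498,8)]
a=L[1]-L[0];b=L[2]-L[3]
print('yaw',np.degrees(np.arctan2(-a[0],-a[1]))*-1, np.degrees(np.arctan2(b[1],b[0])),np.degrees([np.arctan2(*(P[0]-P[3])[1::-1]),np.arctan2(*(P[1]-P[2])[1::-1])]),np.linalg.norm(P-np.roll(P,1,0),axis=1))
t=np.linalg.solve(np.array([a[:2],-b[:2]]).T,(L[3]-L[0])[:2]);print('centre',L[0]+t[0]*a)
for n,p in dict(A=(269,328,40),B=(276,379,40),C=(318,347,40),T=(293,350,72)).items(): print(n,cr(*p).round(1))
print('tab',cr(290,60,285))
E
```

```text
[[ 550.    81.    46. ]
 [ 639.2 -244.7   46. ]
 [ 442.8 -301.3   46. ]
 [ 348.6   22.5   46. ]] [ 495.15751072 -110.6127717    46.        ]
yaw 15.791638740633735 15.750993492229513 [16.20631186 16.10234018] [209.63583039 337.69400322 204.37986581 337.28303306]
centre [ 494.88848968 -109.52505585    8.        ]
A [524.7 -80.1  40. ]
B [487.5 -84.9  40. ]
C [ 511.1 -115.7   40. ]
T [505.1 -93.4  72. ]
tab [656.98099065 -65.58530624 285.        ]
```

```bash
cat >> h.py <<'E'
O=np.array([496,-110.,0]);YAW=np.radians(15.7)
def w(x,y,z): c,s=np.cos(YAW),np.sin(YAW);return O+[c*x-s*y,s*x+c*y,z]
def go(*wps):
    """wps: (world xyz, tool-x yaw deg or None); prints rows relative to now"""
    from scipy.spatial.transform import Rotation as R
    o=manip.get_obs();q=o['tool_rot'];r=R.from_quat(np.r_[q[1:],q[0]]).as_matrix()
    y0=np.degrees(np.arctan2(r[1,0],r[0,0]));print('t',round(o['t'],2),'tcp',o['tcp_pos'].round(1),'yaw',round(y0,1))
    for p,y in wps:
        sp=0 if y is None else ((y0-y+90)%180-90)/90
        print((r.T@(np.array(p)-o['tcp_pos'])/400).round(4).tolist(),'spin',round(sp,4))
E
python3 -c "
from h import *
go(((505,-93,150),15.7),((505,-93,44),15.7))"
```

```text
t 1.35 tcp [ 196.9 -459.6  231.3] yaw 23.2
[1.0689, -0.5391, 0.2033] spin 0.0832
[1.0689, -0.5391, 0.4683] spin 0.0832
```

```bash
python3 -m jog '{"jaw":[1,1,1,1,1,1,1,1,1,1,1,1],"delta_pos":[[0.98,-0.5,0.2],[0.98,-0.5,0.2],[0.98,-0.5,0.2],[0.98,-0.5,0.2],[0.98,-0.5,0.2],[0.98,-0.5,0.2],[0.98,-0.5,0.2],[0.98,-0.5,0.2],[0.98,-0.5,0.2],[0.98,-0.5,0.2],[0.98,-0.5,0.2],[0.98,-0.5,0.2]],"spin":[0.08,0.08,0.08,0.08,0.08,0.08,0.08,0.08,0.08,0.08,0.08,0.08]}' 30
python3 -c "
from h import *
go(((505,-93,150),15.7),((505,-93,44),15.7))"
```

```text
t: 2.35
tcp_pos: [480.9, -117.1, 150.0]
tool_rot: [-0.001, 0.99, 0.141, -0.0]
wrist_force: [-0.6, -0.8, 0.1]
width: 85.6
grasp_force: 0.0
t 2.35 tcp [ 480.9 -117.1  150. ] yaw 16.2
[0.0746, -0.0411, 0.0001] spin 0.0061
[0.0746, -0.0407, 0.2651] spin 0.0061
```

```bash
python3 -m jog '{"jaw":[1,1],"delta_pos":[[0.07,-0.04,0.05],[0.07,-0.04,0.05]],"spin":[0,0]}' 
python3 -c "
from h import *
go(((505,-93,150),15.7),((505,-93,44),15.7))"
```

```text
t: 2.52
tcp_pos: [502.3, -95.6, 128.8]
tool_rot: [-0.001, 0.99, 0.14, -0.001]
wrist_force: [-0.1, 1.3, -2.0]
width: 85.5
grasp_force: 0.0
t 2.52 tcp [502.3 -95.6 128.8] yaw 16.1
[0.0081, -0.0044, -0.0529] spin 0.0046
[0.0084, -0.004, 0.2121] spin 0.0046
```

```bash
python3 -m jog '{"jaw":[1,1,1,1,-0.6,-1,-1,-1,-1,-1],"delta_pos":[[0.008,-0.004,0.1],[0.008,-0.004,0.2],[0.008,-0.004,0.21],[0.008,-0.004,0.21],[0.008,-0.004,0.21],[0.008,-0.004,0.21],[0.008,-0.004,0.21],[0.008,-0.004,0.21],[0.008,-0.004,0.21],[0.008,-0.004,0.21]],"spin":[0,0,0,0,0,0,0,0,0,0]}' 30
python3 -c "
from h import *
p=w(-50,-75,130);q=w(-50,-75,12.5)
go(((505,-93,130),None),(p,15.7),(q,15.7))"
```

```text
t: 3.35
tcp_pos: [504.6, -96.1, 48.9]
tool_rot: [0.0, 0.99, 0.139, 0.001]
wrist_force: [-2.5, -0.4, 12.7]
width: 36.9
grasp_force: 28.6
t 3.35 tcp [504.6 -96.1  48.9] yaw 16.0
[0.0036, -0.007, -0.2027] spin 0
[-0.1557, 0.2146, -0.2028] spin 0.0032
[-0.1563, 0.2142, 0.0909] spin 0.0032
```

```bash
python3 -m jog '{"jaw":[1,1,1,1,0,-1,-1,-1,-1,-1],"delta_pos":[[0,0,0],[0,0,0],[0,0,0.012],[0,0,0.025],[0,0,0.025],[0,0,0.025],[0,0,0.025],[0,0,0.025],[0,0,0.025],[0,0,0.025]],"spin":[0,0,0,0,0,0,0,0,0,0]}' 25
python3 -c "
from h import *
p=w(-50,-75,130);q=w(-50,-75,8)
go(((505,-93,130),None),(p,15.7),(q,15.7))"
```

```text
t: 4.18
tcp_pos: [505.5, -98.7, 39.6]
tool_rot: [0.003, 0.99, 0.138, 0.002]
wrist_force: [-5.3, -17.7, 28.5]
width: 37.4
grasp_force: 29.4
t 4.18 tcp [505.5 -98.7  39.6] yaw 15.9
[0.0032, -0.0124, -0.2261] spin 0
[-0.1557, 0.2094, -0.2249] spin 0.0022
[-0.1564, 0.2073, 0.0801] spin 0.0022
```

```bash
python3 -m jog '{"jaw":[-1,-1,-1,-1,-1,-1],"delta_pos":[[0,0,-0.02],[0,0,-0.06],[0,0,-0.12],[0,0,-0.2],[0,0,-0.23],[0,0,-0.23]],"spin":[0,0,0,0,0,0]}' 25
python3 -c "
from h import *
snap('wrist','w1.png',s=1);snap('scene','s1.png',crop=(130,150,310,340),s=3)
a=cv2.imread('pics/w1.png');b=cv2.imread('pics/s1.png')
cv2.imwrite('pics/m1.png',np.hstack([cv2.resize(a,(512,384))[:, :260*2:1][:, :400],cv2.resize(b,(364,384))]))
p=w(-50,-75,130);q=w(-50,-75,8)
go((p,15.7),(q,15.7))"
```

```text
t: 4.68
tcp_pos: [505.3, -96.1, 132.5]
tool_rot: [0.001, 0.99, 0.139, 0.002]
wrist_force: [1.6, 0.5, -0.2]
width: 37.0
grasp_force: 25.3
t 4.78 tcp [503.7 -95.8 129.2] yaw 16.0
[-0.1543, 0.2157, -0.0021] spin 0.0033
[-0.1544, 0.2156, 0.3029] spin 0.0033
```

View pics/m1.png

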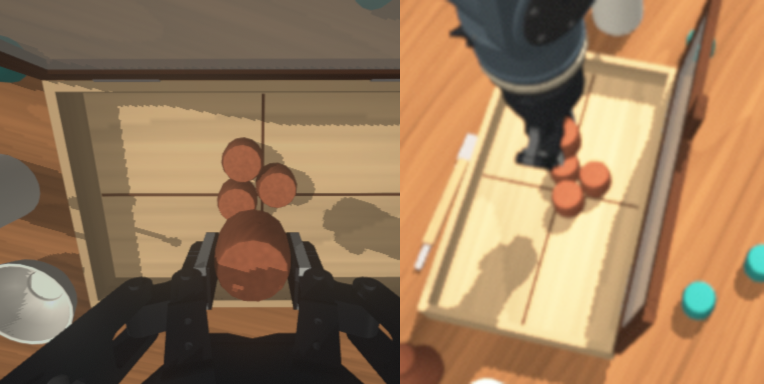

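```bash
python3 -m jog '{"jaw":[-1,-1,-1,-1,-1,-1,-1],"delta_pos":[[-0.08,0.1,0],[-0.154,0.214,0],[-0.154,0.214,0.05],[-0.154,0.214,0.15],[-0.154,0.214,0.21],[-0.154,0.214,0.21],[-0.154,0.214,0.21]],"spin":[0,0,0,0,0,0,0]}' 25
python3 -c "
from h import *
q=w(-50,-75,10)
go((q,15.7))"
```

```text
t: 5.37
tcp_pos: [466.4, -194.4, 44.0]
tool_rot: [-0.001, 0.99, 0.139, -0.002]
wrist_force: [-0.4, -0.3, -0.4]
width: 36.8
grasp_force: 25.5
t 5.37 tcp [ 466.4 -194.4   44. ] yaw 16.0
[0.0035, 0.0045, 0.085] spin 0.0032
```

```bash
python3 -m jog '{"jaw":[-1,-1,-1,-1,-1],"delta_pos":[[0,0,0.03],[0,0,0.06],[0,0,0.082],[0,0,0.082],[0,0,0.082]],"spin":[0,0,0,0,0]}' 25
```

```text
t: 5.78
tcp_pos: [468.3, -195.0, 13.2]
tool_rot: [0.0, 0.99, 0.139, 0.0]
wrist_force: [0.1, 0.2, -1.2]
width: 37.7
grasp_force: 25.5
```

```bash
python3 -m jog '{"jaw":[-1,-1,-1],"delta_pos":[[0,0,0.005],[0,0,0.01],[0,0,0.01]],"spin":[0,0,0]}' 25
```

```text
t: 6.03
tcp_pos: [468.1, -195.1, 8.7]
tool_rot: [0.0, 0.99, 0.139, 0.0]
wrist_force: [-0.3, -0.1, 0.4]
width: 36.9
grasp_force: 25.5
```

```bash
python3 -m jog '{"jaw":[0,1,1,1,1,1,1,1,1,1],"delta_pos":[[0,0,0],[0,0,0],[0,0,0],[0,0,-0.1],[0,0,-0.25],[0,-0.1,-0.42],[0,-0.15,-0.42],[0,-0.15,-0.42],[0,-0.15,-0.42],[0,-0.15,-0.42]],"spin":[0,0,0,0,0,0,0,0,0,0]}' 25
cat >> h.py <<'E'
def bases(c='wrist',ztop=40):
    M=manip.camera_model(c);im=manip.get_image(c);hsv=cv2.cvtColor(im,cv2.COLOR_RGB2HSV)
    out=[]
    for d in manip.tip_of(c,'base1'): out.append((round(d['confidence'],2),np.round(d['position']).tolist()))
    return im,out
E
python3 -c "
from h import *
im,o=bases();print(o)
cv2.imwrite('pics/w2.png',im[:,:,::-1])
M=manip.camera_model('wrist');print(np.round(M['extrinsics'],2).tolist(),M['fx'],M['cx'],M['cy'])
go()
"
```

```text
t: 6.87
tcp_pos: [452.1, -137.1, 177.5]
tool_rot: [0.001, 0.99, 0.14, 0.001]
wrist_force: [-0.1, -0.3, -0.8]
width: 85.1
grasp_force: 0.0
[(0.93, [528.0, -80.0, 7.0]), (0.74, [514.0, -115.0, 11.0]), (0.57, [469.0, -196.0, 6.0])]
[[0.28, 0.91, 0.3, 529.68], [-0.96, 0.26, 0.08, -116.2], [-0.0, -0.31, 0.95, 319.0], [0.0, 0.0, 0.0, 1.0]] 281.4403383865892 252.07966243428947 189.62066741606537
t 6.97 tcp [ 451.2 -137.6  175.8] yaw 16.0
```

View pics/w2.png

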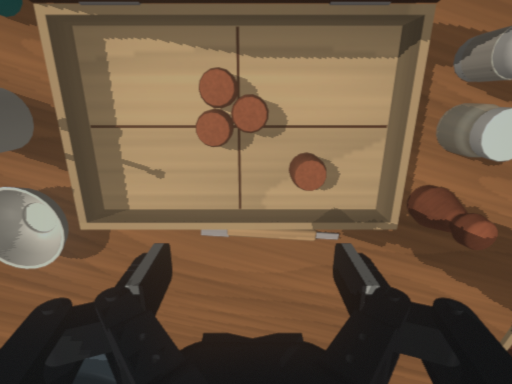

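```bash
python3 -c "
from h import *
for u,v in [(213,126),(217,87),(250,113)]: print(ray('wrist',u,v,40).round(1))
p=ray('wrist',213,126,40)[:2]
go((np.r_[p,80],-22.4),(np.r_[p,10],-22.4))
"
```

```text
[493.3 -86.7  40. ]
[528.9 -82.   40. ]
[ 514.9 -117.9   40. ]
t 6.97 tcp [ 451.2 -137.6  175.8] yaw 16.0
[0.1362, -0.0934, 0.2394] spin 0.4266
[0.1364, -0.0933, 0.4144] spin 0.4266
```

```bash
python3 -m jog '{"jaw":[1,1,1,1,1,1,1,1],"delta_pos":[[0.07,-0.05,0.1],[0.133,-0.094,0.2],[0.133,-0.094,0.24],[0.133,-0.094,0.24],[0.133,-0.094,0.24],[0.133,-0.094,0.24],[0.133,-0.094,0.24],[0.133,-0.094,0.24]],"spin":[0.427,0.427,0.427,0.427,0.427,0.427,0.427,0.427]}' 25
python3 -c "
from h import *
p=(491.5,-86)
go((np.r_[p,10],-22.4))
"
```

```text
t: 7.63
tcp_pos: [470.1, -150.0, 79.5]
tool_rot: [-0.018, 0.986, -0.165, 0.002]
wrist_force: [-0.5, 1.0, -0.1]
width: 85.3
grasp_force: 0.0
t 7.63 tcp [ 470.1 -150.    79.5] yaw -19.0
[-0.0009, -0.1622, 0.1798] spin 0.038
```

```bash
python3 -m jog '{"jaw":[1,1,1],"delta_pos":[[0,0,0],[0,0,0],[0,0,0]],"spin":[0,0,0]}' 25
python3 -c "
from h import *
p=(491.5,-86);print(manip.get_obs()['joint_pos'].round(3))
go((np.r_[p,10],-22.4))
"
```

```text
t: 7.88
tcp_pos: [471.3, -148.1, 80.4]
tool_rot: [-0.019, 0.986, -0.163, 0.002]
wrist_force: [0.5, -0.4, 0.4]
width: 85.9
grasp_force: 0.0
[-0.329  0.284 -0.337  0.952  0.038  3.141]
t 7.88 tcp [ 471.3 -148.1   80.4] yaw -18.8
[-0.0019, -0.1564, 0.1821] spin 0.0404
```

```bash
python3 -m jog '{"jaw":[1,1,1,1,1,1,1,1,1,1,1,1],"delta_pos":[[0,0,-0.05],[0,0,-0.05],[0,0,-0.05],[0,0,-0.05],[0,0,-0.05],[0,0,-0.05],[0,0,-0.05],[0,0,-0.05],[0,0,-0.05],[0,0,-0.05],[0,0,-0.05],[0,0,-0.05]],"spin":[-0.95,-0.95,-0.95,-0.95,-0.95,-0.95,-0.95,-0.95,-0.95,-0.95,-0.95,-0.95]}' 25
python3 -c "
from h import *
p=(491.5,-86);print(manip.get_obs()['joint_pos'].round(3))
go((np.r_[p,80],157.6))
"
```

```text
t: 8.88
tcp_pos: [471.2, -148.7, 100.6]
tool_rot: [-0.012, 0.833, 0.553, 0.015]
wrist_force: [0.0, 0.4, 0.0]
width: 85.3
grasp_force: 0.0
[-0.33   0.266 -0.305  1.001  0.038  1.64 ]
t 8.88 tcp [ 471.2 -148.7  100.6] yaw 67.1
[0.1622, -0.0141, 0.0576] spin 0.9945
```

```bash
python3 -m jog '{"jaw":[1,1,1,1,1,1,1,1,1,1,1,1],"delta_pos":[[0.08,-0.007,0],[0.162,-0.014,0.04],[0.162,-0.014,0.04],[0.162,-0.014,0.04],[0.162,-0.014,0.04],[0.162,-0.014,0.04],[0.162,-0.014,0.04],[0.162,-0.014,0.04],[0.162,-0.014,0.04],[0.162,-0.014,0.04],[0.162,-0.014,0.04],[0.162,-0.014,0.04]],"spin":[-1,-1,-1,-1,-1,-1,-1,-1,-1,-1,-1,-1]}' 25
python3 -c "
from h import *
p=(491.5,-86);print(manip.get_obs()['joint_pos'].round(3))
go((np.r_[p,80],157.6))
q=manip.get_obs()['tool_rot']
from scipy.spatial.transform import Rotation as R
print(R.from_quat(np.r_[q[1:],q[0]]).as_matrix().round(3))
"
```

```text
t: 9.88
tcp_pos: [491.8, -86.4, 87.0]
tool_rot: [0.001, 0.233, 0.972, 0.019]
wrist_force: [0.1, 0.1, 0.0]
width: 85.5
grasp_force: 0.0
[-0.198  0.283 -0.319  0.965  0.038  0.273]
t 9.88 tcp [491.8 -86.4  87. ] yaw 153.1
[0.0011, -0.0, 0.0176] spin -0.0505
[[-0.891  0.453  0.011]
 [ 0.453  0.891  0.036]
 [ 0.006  0.037 -0.999]]
```

```bash
python3 -c "
from h import *
go((np.r_[491.5,-86,10],157.6))"
python3 -m jog '{"jaw":[1,1,1,1],"delta_pos":[[0.001,-0.002,0.05],[0.001,-0.004,0.1],[0.001,-0.007,0.165],[0.001,-0.007,0.165]],"spin":[-0.05,-0.05,-0.05,-0.05]}' 25
python3 -c "
from h import *
go((np.r_[491.5,-86,10],157.6))"
```

```text
t 9.88 tcp [491.8 -86.4  87. ] yaw 153.1
[-0.0001, -0.0065, 0.1924] spin -0.0505
t: 10.22
tcp_pos: [488.3, -85.9, 17.4]
tool_rot: [-0.001, 0.198, 0.98, 0.019]
wrist_force: [-2.1, -0.2, -1.8]
width: 85.2
grasp_force: 0.0
t 10.22 tcp [488.3 -85.9  17.4] yaw 157.2
[-0.0077, 0.0022, 0.0185] spin -0.0046
```

```bash
python3 -m jog '{"jaw":[1,1,0,-1,-1,-1,-1,-1,-1],"delta_pos":[[-0.005,0.001,0.01],[-0.005,0.001,0.016],[-0.005,0.001,0.016],[-0.005,0.001,0.016],[-0.005,0.001,0.016],[-0.005,0.001,0.016],[-0.005,0.001,0.016],[-0.005,0.001,0.016],[-0.005,0.001,0.016]],"spin":[0,0,0,0,0,0,0,0,0]}' 25
python3 -c "
from h import *
go((w(-48,75,80),195.7),(w(-48,75,30),195.7))"
```

```text
t: 10.97
tcp_pos: [493.2, -87.3, 15.3]
tool_rot: [0.002, 0.198, 0.98, 0.019]
wrist_force: [-1.7, 0.4, 9.3]
width: 36.8
grasp_force: 24.1
t 10.97 tcp [493.2 -87.3  15.3] yaw 157.1
[0.1826, 0.0283, -0.1602] spin -0.4289
[0.1823, 0.0236, -0.0353] spin -0.4289
```

```bash
python3 -m jog '{"jaw":[-1,-1,-1,-1],"delta_pos":[[0,0,-0.03],[0,0,-0.08],[0,0,-0.14],[0,0,-0.16]],"spin":[0,0,0,0]}' 25
python3 -c "
from h import *
go((w(-48,75,80),195.7),(w(-48,75,30),195.7))"
```

```text
t: 11.3
tcp_pos: [493.2, -89.9, 81.5]
tool_rot: [0.004, 0.199, 0.98, 0.019]
wrist_force: [0.3, -0.1, 0.3]
width: 36.8
grasp_force: 25.7
t 11.3 tcp [493.2 -89.9  81.5] yaw 157.1
[0.1849, 0.028, 0.0049] spin -0.4289
[0.1848, 0.0232, 0.1298] spin -0.4289
```

```bash
python3 -m jog '{"jaw":[-1,-1,-1,-1,-1,-1,-1,-1,-1],"delta_pos":[[0.09,0.014,0],[0.185,0.028,0.005],[0.185,0.028,0.005],[0.185,0.028,0.005],[0.185,0.026,0.05],[0.185,0.024,0.1],[0.185,0.023,0.13],[0.185,0.023,0.13],[0.185,0.023,0.13]],"spin":[-0.43,-0.43,-0.43,-0.43,-0.43,-0.43,-0.43,-0.43,-0.43]}' 25
python3 -c "
from h import *
go((w(-48,75,15),195.7))"
```

```text
t: 12.05
tcp_pos: [427.5, -50.4, 27.0]
tool_rot: [0.007, -0.137, 0.99, 0.017]
wrist_force: [-0.2, -0.3, -0.5]
width: 36.7
grasp_force: 25.7
t 12.05 tcp [427.5 -50.4  27. ] yaw -164.3
[-0.0039, -0.0032, 0.03] spin 0.0005
```

```bash
python3 -m jog '{"jaw":[-1,-1,-1,-1],"delta_pos":[[0,0,0.01],[0,0,0.02],[0,0,0.027],[0,0,0.027]],"spin":[0,0,0,0]}' 25
python3 -m jog '{"jaw":[-1,-1],"delta_pos":[[0,0,0.006],[0,0,0.006]],"spin":[0,0]}' 25
```

```text
t: 12.38
tcp_pos: [428.0, -50.0, 16.1]
tool_rot: [0.008, -0.137, 0.99, 0.017]
wrist_force: [0.6, 0.1, -0.3]
width: 36.3
grasp_force: 25.7
t: 12.55
tcp_pos: [428.9, -50.0, 14.8]
tool_rot: [0.009, -0.137, 0.99, 0.017]
wrist_force: [-2.4, 1.1, 13.9]
width: 36.3
grasp_force: 27.2
```

```bash
python3 -m jog '{"jaw":[0,1,1,1,1,1,1,1,1],"delta_pos":[[0,0,0],[0,0,0],[0,0,0],[0,0,-0.08],[0,0,-0.16],[0,0,-0.26],[0,0,-0.36],[0,0,-0.36],[0,0,-0.36]],"spin":[0,0,0,0,0,0,0,0,0]}' 25
python3 -c "
from h import *
im,o=bases();print(o)
cv2.imwrite('pics/w3.png',im[:,:,::-1])
print(manip.tip_of('scene','lid')[:1] if 0 else '')
go((np.r_[514,-116,80],-112),(np.r_[514,-116,12],-112))
"
```

```text
t: 13.3
tcp_pos: [427.9, -55.5, 159.8]
tool_rot: [0.01, -0.137, 0.99, 0.016]
wrist_force: [-0.6, -0.3, -0.9]
width: 85.5
grasp_force: 0.0
[(0.93, [529.0, -82.0, 1.0]), (0.74, [423.0, -53.0, 4.0]), (0.7, [469.0, -195.0, 5.0]), (0.58, [512.0, -118.0, 7.0])]

t 13.4 tcp [426.2 -55.1 157.3] yaw -164.2
[-0.1659, -0.2123, 0.1898] spin -0.5802
[-0.1625, -0.2177, 0.3597] spin -0.5802
```

View pics/w3.png

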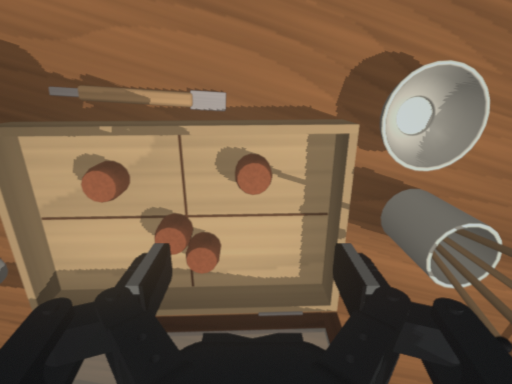

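The wrist view, now rotated half a turn, shows two bases standing in the near quarters at (253,173) and (105,181). The last two, at (173,234) and (203,252), are still touching. Next I move C.

```bash
python3 -m jog '{"jaw":[1,1,1,1,1,1,1,1,1,1],"delta_pos":[[-0.08,-0.1,0],[-0.16,-0.2,0.1],[-0.165,-0.213,0.19],[-0.165,-0.213,0.19],[-0.165,-0.213,0.19],[-0.165,-0.213,0.19],[-0.165,-0.213,0.19],[-0.165,-0.213,0.19],[-0.165,-0.213,0.19],[-0.165,-0.213,0.19]],"spin":[-0.58,-0.58,-0.58,-0.58,-0.58,-0.58,-0.58,-0.58,-0.58,-0.58]}' 25
python3 -c "
from h import *
go((np.r_[513,-117,20],-112),(np.r_[513,-117,11],-112))
"
```

```text
t: 14.23
tcp_pos: [513.3, -116.2, 79.4]
tool_rot: [0.014, -0.558, 0.829, 0.013]
wrist_force: [0.3, -0.2, -0.1]
width: 85.4
grasp_force: 0.0
t 14.23 tcp [ 513.3 -116.2   79.4] yaw -112.1
[0.0077, -0.0009, 0.1482] spin -0.0013
[0.0086, -0.001, 0.1707] spin -0.0013
```

```bash
python3 -m jog '{"jaw":[1,1,1,1,0,-1,-1,-1,-1,-1,-1],"delta_pos":[[0.003,0,0.06],[0.007,-0.001,0.13],[0.008,-0.001,0.17],[0.008,-0.001,0.17],[0.008,-0.001,0.17],[0.008,-0.001,0.17],[0.008,-0.001,0.17],[0.008,-0.001,0.17],[0.008,-0.001,0.17],[0.008,-0.001,0.17],[0.008,-0.001,0.17]],"spin":[0,0,0,0,0,0,0,0,0,0,0]}' 25
python3 -m jog '{"jaw":[-1,-1,-1,-1],"delta_pos":[[0,0,-0.03],[0,0,-0.08],[0,0,-0.13],[0,0,-0.13]],"spin":[0,0,0,0]}' 25
python3 -c "
from h import *
go((w(40,-75,65),-164.3),(w(40,-75,25),-164.3))
"
```

```text
t: 15.15
tcp_pos: [514.8, -117.3, 13.7]
tool_rot: [0.015, -0.559, 0.829, 0.011]
wrist_force: [-1.6, 1.3, 9.1]
width: 36.6
grasp_force: 24.1
t: 15.48
tcp_pos: [515.6, -119.6, 68.5]
tool_rot: [0.017, -0.559, 0.829, 0.01]
wrist_force: [0.6, -0.2, -0.2]
width: 37.0
grasp_force: 25.6
t 15.48 tcp [ 515.6 -119.6   68.5] yaw -112.0
[0.0835, -0.1394, 0.0058] spin 0.581
[0.0874, -0.1391, 0.1058] spin 0.581
```

```bash
python3 -m jog '{"jaw":[-1,-1,-1,-1,-1,-1,-1,-1,-1,-1,-1],"delta_pos":[[0.04,-0.07,0],[0.084,-0.139,0],[0.084,-0.139,0],[0.084,-0.139,0],[0.084,-0.139,0],[0.084,-0.139,0],[0.084,-0.139,0.03],[0.085,-0.139,0.06],[0.087,-0.139,0.105],[0.087,-0.139,0.105],[0.087,-0.139,0.105]],"spin":[0.58,0.58,0.58,0.58,0.58,0.58,0.58,0.58,0.58,0.58,0.58]}' 25
python3 -m jog '{"jaw":[-1,-1,-1,-1],"delta_pos":[[0,0,0.01],[0,0,0.02],[0,0,0.03],[0,0,0.03]],"spin":[0,0,0,0]}' 25
```

```text
t: 16.4
tcp_pos: [551.9, -170.4, 20.8]
tool_rot: [0.007, -0.137, 0.99, 0.017]
wrist_force: [-0.1, -0.1, 0.2]
width: 36.8
grasp_force: 25.6
t: 16.73
tcp_pos: [553.8, -170.0, 10.8]
tool_rot: [0.01, -0.138, 0.99, 0.017]
wrist_force: [-3.1, 4.2, 15.6]
width: 37.0
grasp_force: 32.1
```

```bash
python3 -m jog '{"jaw":[-1,0,1,1,1,1,1,1,1,1,1,1],"delta_pos":[[0,0,-0.01],[0,0,-0.01],[0,0,-0.01],[0,0,-0.01],[0,0,-0.08],[0,0,-0.16],[0,0,-0.26],[0.1,0,-0.36],[0.2,0,-0.45],[0.3,0,-0.5],[0.3,0,-0.5],[0.3,0,-0.5]],"spin":[0,0,0,0,0,0,0,0,0,0,0,0]}' 25
python3 -c "
from h import *
im,o=bases();print(o)
cv2.imwrite('pics/w4.png',im[:,:,::-1])
for c in ('scene','top'):
  snap(c,c+'5.png')
  print(c,[(round(d['confidence'],2),np.round(d['position']).tolist()) for d in manip.tip_of(c,'base1')][:6])
  print(c,[(round(d['confidence'],2),np.round(d['position'],1).tolist()) for d in manip.tip_of(c,'lid_tab')][:2])
go()
a=[cv2.imread('pics/'+n) for n in('w4.png','scene5.png')]
cv2.imwrite('pics/m4.png',np.hstack([cv2.resize(x,(400,300)) for x in a]))
"
```

```text
t: 17.73
tcp_pos: [432.7, -211.4, 209.8]
tool_rot: [0.009, -0.136, 0.99, 0.016]
wrist_force: [0.6, -0.5, 0.7]
width: 85.7
grasp_force: 0.0
[(0.95, [527.0, -80.0, 8.0]), (0.81, [553.0, 149.0, -1.0]), (0.66, [470.0, -198.0, 4.0]), (0.62, [555.0, -168.0, 12.0]), (0.5, [597.0, -79.0, 48.0])]
scene [(0.71, [548.0, -170.0, 8.0]), (0.64, [475.0, -196.0, 8.0]), (0.53, [737.0, -77.0, -0.0]), (0.5, [697.0, -150.0, 3.0]), (0.49, [423.0, -54.0, 10.0]), (0.38, [559.0, 143.0, 3.0])]
scene [(0.98, [644.1, -68.8, 282.5])]
top [(0.75, [552.0, -177.0, 12.0]), (0.72, [739.0, -76.0, -4.0]), (0.63, [525.0, -80.0, 12.0]), (0.61, [473.0, -198.0, 11.0]), (0.47, [554.0, 146.0, -3.0]), (0.43, [426.0, -49.0, 10.0])]
top [(0.77, [648.8, -65.3, 280.8])]
t 18.13 tcp [ 435.2 -209.5  205.6] yaw -164.2
```

View pics/m4.png

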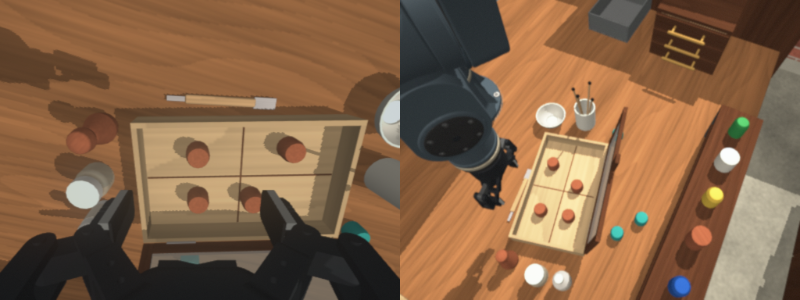

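All four bases stand, one in each quarter, in both views. Next I go for the tab.

```bash
python3 -c "
from h import *
go(((435,-209,345),195.7),((642,-69,345),195.7))"
```

```text
t 18.13 tcp [ 435.2 -209.5  205.6] yaw -164.2
[-0.0067, 0.0127, -0.3483] spin 0.0014
[-0.5999, 0.2078, -0.3304] spin 0.0014
```

```bash
python3 -m jog '{"jaw":[1,1,1,1,1,1,1,1,1,1,1,1],"delta_pos":[[0,0,-0.1],[0,0,-0.2],[0,0,-0.3],[-0.1,0.03,-0.34],[-0.2,0.07,-0.34],[-0.3,0.1,-0.34],[-0.4,0.14,-0.34],[-0.5,0.175,-0.335],[-0.6,0.208,-0.33],[-0.6,0.208,-0.33],[-0.6,0.208,-0.33],[-0.6,0.208,-0.33]],"spin":[0,0,0,0,0,0,0,0,0,0,0,0]}' 60
python3 -c "
from h import *
for c in ('scene','top','wrist'):
  snap(c,'p6%s.png'%c)
  print(c,[(round(d['confidence'],2),np.round(d['position'],1).tolist()) for d in manip.tip_of(c,'lid_tab')][:2])
print(proj('wrist',(642,-69,280)))
go(((642,-69,300),195.7),((642,-69,265),195.7))"
```

```text
t: 19.13
tcp_pos: [642.3, -68.7, 344.4]
tool_rot: [0.007, -0.138, 0.99, 0.017]
wrist_force: [-0.6, -1.0, 0.1]
width: 85.6
grasp_force: 0.0
scene [(0.9, [644.4, -69.4, 281.1])]
top [(0.81, [645.2, -63.8, 279.8])]
wrist [(0.85, [641.8, -64.4, 284.8])]
(np.float64(251.2851600790009), np.float64(201.3871198868146))
t 19.43 tcp [641.2 -70.  346.6] yaw -164.3
[-0.0003, -0.0018, 0.1164] spin 0.0003
[0.0016, -0.0045, 0.2039] spin 0.0003
```

View pics/p6wrist.png

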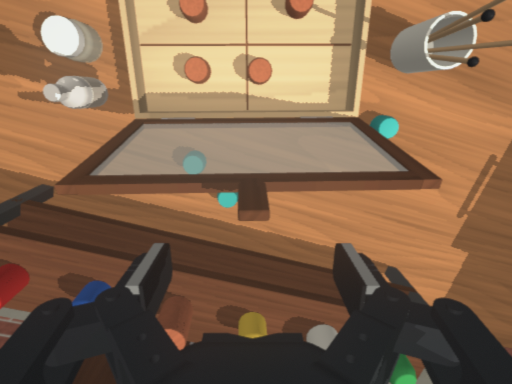

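```bash
python3 -m jog '{"jaw":[1,1,1,1,1,0,-1,-1,-1,-1,-1,-1],"delta_pos":[[-0.002,-0.002,0.08],[-0.002,-0.002,0.15],[-0.002,-0.002,0.2],[-0.002,-0.002,0.204],[-0.002,-0.002,0.204],[-0.002,-0.002,0.204],[-0.002,-0.002,0.204],[-0.002,-0.002,0.204],[-0.002,-0.002,0.204],[-0.002,-0.002,0.204],[-0.002,-0.002,0.204],[-0.002,-0.002,0.204]],"spin":[0,0,0,0,0,0,0,0,0,0,0,0]}' 60
python3 -c "
from h import *
go()"
```

```text
t: 20.43
tcp_pos: [643.6, -66.2, 265.2]
tool_rot: [0.008, -0.138, 0.99, 0.018]
wrist_force: [-3.9, 7.5, 6.3]
width: 23.5
grasp_force: 59.1
t 20.43 tcp [643.6 -66.2 265.2] yaw -164.2
```

```bash
cat >> h.py <<'E'
def arc(phis):
    from scipy.spatial.transform import Rotation as R
    o=manip.get_obs();q=o['tool_rot'];r=R.from_quat(np.r_[q[1:],q[0]]).as_matrix()
    H=w(105,0,47);g=o['tcp_pos']-19*r[:,2]-H;ex=w(1,0,0)-O
    rx=g@ex;phi=np.degrees(np.arctan2(g[2],-rx));rad=np.hypot(rx,g[2])
    print('t',round(o['t'],2),'phi',round(phi,1),'rad',round(rad,1),'lat',round(g@(w(0,1,0)-O),1),'F',o['wrist_force'].round(1),'w',round(o['width'],1),round(o['grasp_force'],1))
    c=lambda a:np.cos(np.radians(a));s=lambda a:np.sin(np.radians(a))
    print([ (r.T@(-ex*rad*(c(p)-c(phi))+[0,0,rad*(s(p)-s(phi))])/400).round(3).tolist() for p in phis])
E
python3 -c "
from h import *
arc(np.linspace(101.7,80,13)[1:])"
```

```text
t 20.43 phi 101.6 rad 242.1 lat 1.6 F [-3.9  7.5  6.3] w 23.5 59.1
[[0.017, 0.0, -0.004], [0.036, 0.0, -0.007], [0.055, 0.0, -0.01], [0.074, 0.001, -0.012], [0.093, 0.001, -0.014], [0.112, 0.001, -0.015], [0.131, 0.001, -0.015], [0.15, 0.001, -0.015], [0.169, 0.001, -0.014], [0.188, 0.001, -0.013], [0.207, 0.001, -0.011], [0.226, 0.001, -0.008]]
```

```bash
python3 -m jog '{"jaw":[-1,-1,-1,-1,-1,-1,-1,-1,-1,-1,-1,-1],"delta_pos":[[0.017,0,-0.004],[0.036,0,-0.007],[0.055,0,-0.01],[0.074,0,-0.012],[0.093,0,-0.014],[0.112,0,-0.015],[0.131,0,-0.015],[0.15,0,-0.015],[0.169,0,-0.014],[0.188,0,-0.013],[0.207,0,-0.011],[0.226,0,-0.008]],"spin":[0,0,0,0,0,0,0,0,0,0,0,0]}' 60
python3 -c "
from h import *
arc(np.linspace(80,60,13)[1:])"
```

```text
t: 21.43
tcp_pos: [556.6, -91.2, 266.3]
tool_rot: [0.009, -0.138, 0.99, 0.017]
wrist_force: [-0.4, 6.3, 2.8]
width: 23.0
grasp_force: 59.0
t 21.43 phi 80.0 rad 241.9 lat 1.0 F [-0.4  6.3  2.8] w 23.0 59.0
[[0.017, -0.0, 0.003], [0.035, -0.0, 0.006], [0.052, -0.0, 0.01], [0.069, -0.0, 0.015], [0.086, -0.0, 0.02], [0.103, -0.001, 0.025], [0.119, -0.001, 0.031], [0.135, -0.001, 0.037], [0.152, -0.001, 0.044], [0.168, -0.001, 0.051], [0.183, -0.002, 0.059], [0.199, -0.002, 0.067]]
```

```bash
python3 -m jog '{"jaw":[-1,-1,-1,-1,-1,-1,-1,-1,-1,-1,-1,-1],"delta_pos":[[0.017,0,0.003],[0.035,0,0.006],[0.052,0,0.01],[0.069,0,0.015],[0.086,0,0.02],[0.103,0,0.025],[0.119,0,0.031],[0.135,0,0.037],[0.152,0,0.044],[0.168,0,0.051],[0.183,0,0.059],[0.199,0,0.067]],"spin":[0,0,0,0,0,0,0,0,0,0,0,0]}' 60
python3 -c "
from h import *
arc(np.linspace(60,41,13)[1:])"
```

```text
t: 22.43
tcp_pos: [479.9, -113.1, 237.1]
tool_rot: [0.008, -0.137, 0.99, 0.016]
wrist_force: [3.4, -4.9, 1.1]
width: 23.1
grasp_force: 58.6
t 22.43 phi 59.8 rad 241.9 lat 0.8 F [ 3.4 -4.9  1.1] w 23.1 58.6
[[0.013, -0.0, 0.007], [0.027, -0.0, 0.016], [0.041, -0.001, 0.025], [0.055, -0.001, 0.034], [0.068, -0.001, 0.044], [0.082, -0.002, 0.054], [0.095, -0.002, 0.065], [0.107, -0.002, 0.076], [0.12, -0.003, 0.087], [0.132, -0.003, 0.099], [0.143, -0.003, 0.111], [0.155, -0.004, 0.123]]
```

```bash
python3 -m jog '{"jaw":[-1,-1,-1,-1,-1,-1,-1,-1,-1,-1,-1,-1],"delta_pos":[[0.013,0,0.007],[0.027,0,0.016],[0.041,0,0.025],[0.055,0,0.034],[0.068,0,0.044],[0.082,0,0.054],[0.095,0,0.065],[0.107,-0.001,0.076],[0.12,-0.001,0.087],[0.132,-0.002,0.099],[0.143,-0.002,0.111],[0.155,-0.002,0.123]],"spin":[0,0,0,0,0,0,0,0,0,0,0,0]}' 60
python3 -m jog '{"jaw":[-1,-1,-1,-1],"delta_pos":[[0,0,0],[0,0,0],[0,0,0],[0,0,0]],"spin":[0,0,0,0]}' 60
python3 -c "
from h import *
snap('scene','s7.png',s=1.5)
for c in ('scene','top'):
  manip.get_image(c)
  print(c,[(round(d['confidence'],2),np.round(d['position'],1).tolist()) for d in manip.tip_of(c,'lid_tab')][:2])
arc([41])
t=np.radians(40);print(w(105-238*np.cos(t)+5*np.sin(t),0,47+238*np.sin(t)+5*np.cos(t)))"
```

```text
t: 23.43
tcp_pos: [421.3, -129.9, 186.7]
tool_rot: [0.008, -0.137, 0.99, 0.015]
wrist_force: [3.8, -15.5, 1.6]
width: 22.6
grasp_force: 59.0
t: 23.77
tcp_pos: [421.5, -129.8, 186.9]
tool_rot: [0.008, -0.137, 0.99, 0.015]
wrist_force: [1.8, -14.1, 3.9]
width: 23.1
grasp_force: 59.9
scene [(0.74, [432.2, -129.2, 204.2])]
top [(0.68, [430.9, -125.5, 209.3]), (0.6, [566.0, -344.2, -2.9])]
t 24.02 phi 41.1 rad 241.9 lat 0.5 F [  2.  -13.9   3.2] w 22.8 60.0
[[0.0, -0.0, 0.001]]
[ 424.66007526 -130.05274847  203.81367332]
```

View pics/s7.png

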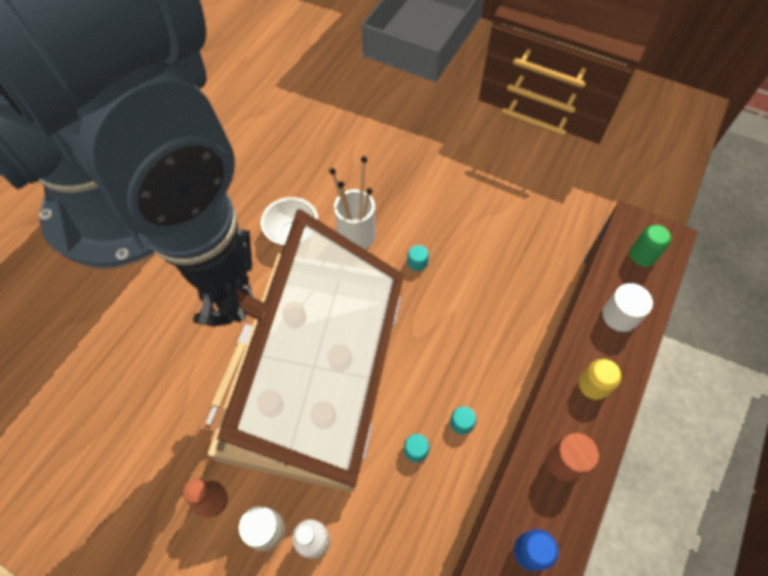

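The lid is held at about 40° by its tab, at (250,303) in the picture. All four bases are visible through the pane, one in each quarter. I'm handing it in.

```bash
python3 -c "
from rig import manip
print(manip.finish_job())"
```

```text
the job is handed in; nothing more can be done
None
```

I've handed the job in: the four bases stand upright, one in each quarter of the box floor, and the fingers are holding the lid by its tab at about 40°; the hand-in did not report a verdict.

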